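# Stand the LED fill light up on its kickstand

## Robot

A 6-joint arm with a two-finger parallel gripper is mounted at the origin on the work surface. World frame = base frame: x ahead of the robot, y to its left, z up, the work surface at z = 0. Lengths are in m, angles in rad, forces in N, time in s.
With the tool pointing down it reaches from about 0.35 to 0.975 m from the base axis. Payload 4.9 kg.
Tool frame: the origin (TCP) lies on the centre line of the jaws, within the pads' length; the fingertips stand 14 mm ahead of it and the grasp point (between the pads) lies 5 mm behind it; z points along the fingers, y is the line along which they close (so a half turn about z gives the same grasp; the last joint's range is limited). The gripper opens to 85 mm and grips with 20 to 120 N. Pads are 22 mm wide; open, the fingers measure 114 mm over their backs; the gripper's body (76 mm by 85 mm) begins 54 mm behind the grasp point. The pads swing forward as they close: fully open they stand 13 mm farther back than shut.
Start: joints at [-1.423, 0.053, 1.613, -0, 1.476, -0.119], TCP at [0.165, -0.603, 0.245] pointing down, gripper open.
Joint ranges: [-3.01, 3.01], [-1.01, 2.22], [0.06, 2.58], [-1.02, 4.17], [0.09, 2.62], [-3.14, 3.14]. Speed limits (rad/s): [2.57, 2.57, 3.14, 3.14, 3.14, 3.14].

## Interface

Orientations are given as a unit quaternion [x, y, z, w].
In Python, from bench import manip, viewer gives the robot as it stands.
- The arm moves only by the tool servo_tool, never from a script. Its argument "deltas" is a list of rows, each a list of 7 numbers: the turn, a rotation vector about the world's x, y, z in degrees, then the shift along the world's x, y, z in mm, then the gripper command: -1 is shut, 1 is fully open, values between are in proportion. A call has 1 to 10 rows; each row is the pose to reach, as a shift and turn from the pose commanded when the call began; what a row does not reach only later rows make up. A row lasts 1/8 s, in which the tool goes at most 62.5 mm and 10.7 degrees, less where a joint would pass 70% of its speed; a pose out of reach is approached as far as the arm can. A call with a gripper value outside its range is refused whole. The fingers move at their own pace and stop on an object; the grip force is fixed at half the most. Time passes only in rows, so rows that repeat a pose let the fingers close. It gives the time, the measured TCP pose, the force, the opening and the grip force at its end, in the units of the state.
- manip.get_state(): the state, without advancing time (a new reading comes with each control period).
- viewer.capture(name): name is "scene" or "top" or "wrist"; returns a dict with "color" (400x640x3 uint8, red, green, blue), "fx", "fy", "cx", "cy" (pixels), "pose" (4x4, takes a point from camera to world coordinates). Camera axes: x right, y down, z forward; pixel columns grow to the right and rows downward; lengths in m; the calibration is good to about 2 mm. A picture is of the moment at which its call begins. There is no depth.
- manip.finish_job(): hands the job in; it is judged then, once.
Trained networks look in a picture, given as the dict that the camera call returned (one of the last four; its "shot" number tells which), for a name from the list of things; names that differ only in an ending like _2 or _b are one class to them, and where a whole thing is asked for, a point or a joint stands for the part that bears it (a point fixed in the world has none). Each returns a list of dicts, best first, with "confidence" (0 to 1); they miss things now and then, are a little off and sometimes report something else, mostly with a low value. They report only what shows in the picture. A call takes as long as a camera call.
- viewer.regions_of(picture, thing): "mask" (400x640 bool, what is visible of it) and "bbox" ([left, top, width, height] in pixels, round what is visible of it).
- viewer.tip_of(picture, thing): "uv" ([column, row] in pixels: a listed point, or the origin of a listed thing).
The state is a dict: "t": time; "q": joint angles; "dq": joint speeds; "joint_torque": joint torques, N m; "tcp_pos": TCP position; "tool_rot": TCP orientation; "contact_force": force on the tool from outside, world axes, zero at the start; "ft_torque": the same for the moment, N m; "width": finger opening in m; "finger_force": force on a finger pad.
Only numpy, scipy, OpenCV 4.12 (cv2) and the standard library are available. Lean on these libraries where they do the work, as an engineer would, in place of code of your own. Each camera call takes 0.05 s, during which the arm holds its last target. There are 200 camera calls.

## Task

Lift the flat LED fill light out of the black dish and lay it, still face down and folded, on the grey mat; let go, and fold its kickstand out as far as it goes. Then take the light again and stand it up on the mat, leaning back on the open kickstand, with its white face towards the lens that stands beyond the mat, and let go. Set it down gently and do not disturb the lens or the other things in the dish.

Things in the scene. Friction and masses are not known exactly. Their poses are not given: they have to be found in the camera images.
- light: LED fill light: aluminium slab 140 x 60 x 16 mm, about 0.25 kg, one large face white, black kickstand on its back; starts face down in the dish. Origin: centre of the white face; x along the 140 mm to its top edge (bottom edge x = -70 mm), y along the 60 mm, z out of the back (at z = 16 mm), up when face down. Stood on its open kickstand it leans back 0.25 rad from upright, resting on the back corner of its bottom edge and the foot.
- kickstand (a joint): Kickstand angle in rad: 0 folded flat on the back, 0.61 fully open, at a stop that carries the standing light. It turns about the light's y axis at point hinge; opening lifts its free end off the back, up and over towards the top edge. Stiff hinge (0.04 N m friction): it stays where it is left; lifting the tab takes about 0.5 N.
- hinge (a point): Mid-point of the kickstand's hinge axis, at x = 28, y = 0, z = 22 mm in the light's frame (6 mm out from the back). Two dark hinge blocks, 12 mm square, stand beside it up to 7.5 mm above the back. Axes as the light.
- tab (a point): Centre of the black finger tab at the kickstand's free end, to pinch across its 24 mm (along y); 14 mm long, 14 mm high, 88.5 mm from the hinge. Folded, it spans 3.5 to 17.5 mm above the light's back. The rest of the leg is a bar 22 mm wide, 5 mm thick. Axes turn with the kickstand: x from the free end to the hinge, y as the light.
- foot (a point): Centre of the rubber foot bar (8 mm diameter, 24 mm wide) at the kickstand's free end, 95.7 mm from the hinge; 4 mm above the mat and about 64 mm behind the bottom edge when the light stands.
- bottom_edge (a point): Middle of the back corner of the light's bottom edge (light frame x = -70, y = 0, z = 16 mm), on which it stands. The bottom end is flat, 16 mm deep: set down upright, the light can be leaned back about this corner until the foot touches the mat. Axes as the light.
- mat: Grey mat, fixed, 260 mm (its x) x 180 mm (its y), 3 mm thick, not slippery; origin at the centre of its underside, on the table. Its +x side is nearest the lens.
- lens: Camera lens standing upright on the table beyond the mat's far (+x) end: black cylinder, 74 mm in diameter and 70 mm high, 0.42 kg, origin at the centre of its underside. About 0.22 m from the mat's centre.
- dish: Black ceramic dish, fixed, 300 mm (x) x 260 mm (y), rim 26 mm high, wall 8 mm; inner floor 8 mm above the table. Origin at the centre of its underside. It may be on the left or the right; a clear drawer unit 150 x 180 x 112 mm high is on the other side.
- uv_filter: Glass UV filter in a dark ring, 68 mm in diameter and 8 mm thick, lying loose in the dish (leave alone). Origin at the centre of its underside.
- wrench: Grey plastic filter wrench, an open ring about 70 mm across with a short grip, 10 mm thick, loose in the dish (leave alone). Origin at the centre of its underside.
- blower: Black silicone blower, standing in the dish, 54 mm in diameter and 105 mm high with a thin nozzle up (leave alone). Origin at the centre of its underside.

How it is judged:
By the outcome, as a careful person would: the job done as asked, in the order asked, and still so for the second after the job is handed in, with the robot touching nothing.
It also fails if it takes over 72 s, if anything falls off the work surface, if the arm or the gripper's body presses on something with over 40 N, if the wrist force passes 120 N, or if a joint passes its speed limit or range.

## Working session

There is one attempt and no reset: what is moved stays moved. The work goes in short steps, Python scripts to look and compute and a tool call to move; the robot and the scene stay as the last step left them, time stands still between calls to the robot, and variables do not carry over. Pictures are saved under pics/ and viewed, at most 10 in all, crops included, and the job is handed in when it is done.

Besides the shell and the picture viewer there is one more tool, called in YAML: its name, and indented under it one key for each argument. servo_tool: Moves the arm, as the interface text tells. Its arguments: {"type":"object","properties":{"deltas":{"type":"array"}},"required":["deltas"]}

```bash
mkdir -p pics; cat > h.py <<'E'
import numpy as np, cv2
from bench import manip, viewer
def ray(c,uv):
    T=np.array(c["pose"]);d=np.array([(uv[0]-c["cx"])/c["fx"],(uv[1]-c["cy"])/c["fy"],1.0])
    return T[:3,3],T[:3,:3]@d
def at(c,uv,z):
    o,d=ray(c,uv);return o+d*(z-o[2])/d[2]
def proj(c,P):
    T=np.array(c["pose"]);p=T[:3,:3].T@(np.array(P)-T[:3,3]);return np.array([p[0]/p[2]*c["fx"]+c["cx"],p[1]/p[2]*c["fy"]+c["cy"]])
def tri(obs):
    A=np.zeros((3,3));b=np.zeros(3)
    for c,uv in obs:
        o,d=ray(c,uv);d=d/np.linalg.norm(d);M=np.eye(3)-np.outer(d,d);A+=M;b+=M@o
    return np.linalg.solve(A,b)
def rect(c,m,z):
    k=max(cv2.findContours(m.astype(np.uint8),0,1)[0],key=cv2.contourArea)[:,0]
    P=np.array([at(c,p,z)[:2] for p in k],np.float32)*1000
    return cv2.minAreaRect(P)
def save(c,n): cv2.imwrite("pics/"+n+".png",c["color"][:,:,::-1])
E
python3 - <<'E'
from h import *
np.set_printoptions(precision=4,suppress=True)
s=manip.get_state();print(s["tcp_pos"],s["tool_rot"],s["width"])
C={n:viewer.capture(n) for n in("top","scene")}
for n,c in C.items():
    save(c,n+"0");print(n,np.array(c["pose"])[:3,3],c["fx"])
    for t in["light","hinge","tab","foot","bottom_edge","mat","lens","dish","uv_filter","wrench","blower"]:
        z={"light":.008,"hinge":.03,"tab":.034,"foot":.03,"bottom_edge":.024}.get(t,.003)
        for r in viewer.tip_of(c,t)[:2]: print(n,t,round(r["confidence"],2),np.array(r["uv"]),at(c,r["uv"],z))
c=C["top"]
for t,z in(("light",.024),("mat",.003)):
    for r in viewer.regions_of(c,t)[:1]: print(t,r["confidence"],r["bbox"],rect(c,r["mask"],z))
cv2.imwrite("pics/both.png",np.vstack([C["top"]["color"],C["scene"]["color"]])[:,:,::-1][:, :] if 0 else cv2.resize(np.vstack([C["top"]["color"],C["scene"]["color"]])[:,:,::-1],(480,600)))
E
```

```text
[ 0.1647 -0.6023  0.2441] [ 0.9911  0.133  -0.     -0.001 ] 0.0854362803603851
top [0.4364 0.0161 0.9918] 365.6784080544328
top light 0.6 [461.4 250.4] [ 0.4772 -0.3802  0.008 ]
top hinge 0.81 [466.5 241.7] [ 0.4992 -0.3865  0.03  ]
top hinge 0.43 [460.4 275.2] [ 0.4123 -0.3645  0.03  ]
top tab 0.66 [463.1 278. ] [ 0.4053 -0.3695  0.034 ]
top tab 0.22 [299.5 137.2] [0.7833 0.0581 0.034 ]
top foot 0.93 [463. 276.] [ 0.4102 -0.3712  0.03  ]
top foot 0.21 [448.2 240.4] [ 0.5025 -0.3378  0.03  ]
top bottom_edge 0.8 [463.2 278.3] [ 0.4042 -0.3737  0.024 ]
top mat 0.81 [315.9 219.9] [0.5592 0.0121 0.003 ]
top lens 0.91 [300.2 139.3] [0.7883 0.0574 0.003 ]
top dish 0.8 [445.7 239.6] [ 0.5065 -0.341   0.003 ]
top dish 0.61 [419.4 207.1] [ 0.5957 -0.2731  0.003 ]
top uv_filter 0.58 [422.1 281.1] [ 0.3962 -0.2712  0.003 ]
top wrench 0.58 [418.4 239.9] [ 0.5055 -0.2662  0.003 ]
top blower 0.55 [418.7 209.8] [ 0.5882 -0.2708  0.003 ]
top blower 0.25 [419.7 280.1] [ 0.3988 -0.2649  0.003 ]
scene [1.6329 0.142  0.8544] 405.9682355757797
scene light 0.71 [229.8 184.4] [ 0.4857 -0.3773  0.008 ]
scene hinge 0.68 [228.3 179.8] [ 0.4888 -0.3791  0.03  ]
scene tab 0.49 [237.5 164. ] [ 0.3859 -0.3794  0.034 ]
scene bottom_edge 0.78 [236.2 168.9] [ 0.405  -0.3791  0.024 ]
scene mat 0.7 [334.1 211.8] [0.5693 0.0182 0.003 ]
scene lens 0.94 [341.8 258.8] [0.7841 0.0714 0.003 ]
scene lens 0.65 [335.4 211.6] [0.5674 0.0224 0.003 ]
scene dish 0.71 [235.3 190.8] [ 0.5137 -0.3473  0.003 ]
scene uv_filter 0.54 [264.4 172.8] [ 0.3805 -0.2778  0.003 ]
scene wrench 0.45 [252.6 191.1] [ 0.5042 -0.2861  0.003 ]
scene blower 0.54 [246.8 205.4] [ 0.5885 -0.2804  0.003 ]
light 0.83 [447.8, 224.3, 30.1, 60.4] ((475.18011474609375, -380.07965087890625), (63.800270080566406, 141.3467559814453), 78.01774597167969)
mat 0.56 [275.1, 170.6, 76.5, 101.1] ((564.8065185546875, 18.89002227783203), (264.50958251953125, 185.08462524414062), 6.932181358337402)
```

View pics/top0.png

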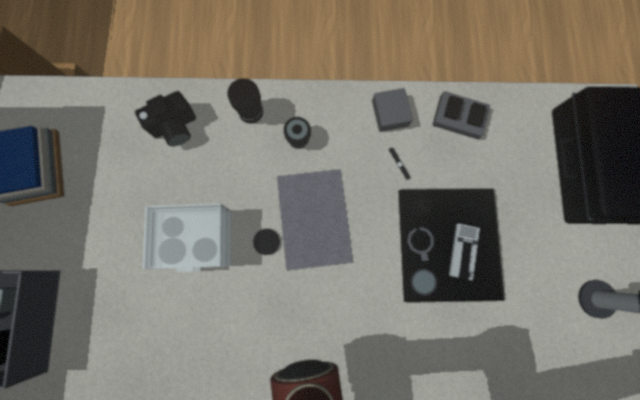

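View pics/scene0.png

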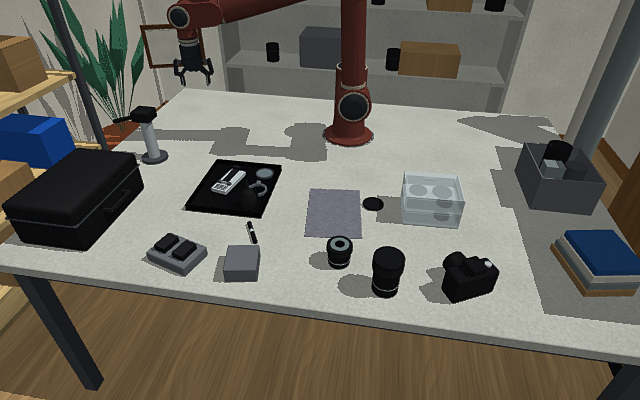

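Both views agree. The dish is on the right with the light at about px (465,250) in the top view: hinge end away from the robot, yaw about -11°. The mat is at (315,220) and the lens at (298,132). I'll go above the light for a closer look.

servo_tool:
  deltas:
    - [0,0,-10,60,43,10,1]
    - [0,0,-20,120,86,20,1]
    - [0,0,-26,180,129,30,1]
    - [0,0,-26,240,172,40,1]
    - [0,0,-26,300,215,40,1]
    - [0,0,-26,300,222,40,1]
    - [0,0,-26,300,222,40,1]
    - [0,0,-26,300,222,40,1]

```text
t: 2.3
tcp_pos: [0.4646, -0.3809, 0.2852]
tool_rot: [0.996, -0.093, -0.0, 0.0]
contact_force: [-0.7, -0.5, 0.1]
width: 0.0853
finger_force: 0.0
```

```bash
cat > loc.py <<'E'
from h import *
np.set_printoptions(precision=4,suppress=True)
import sys,json
def loc(zb,views=("wrist","top","scene"),name=None):
    s=manip.get_state();print("t",s["t"],"tcp",s["tcp_pos"],"rot",s["tool_rot"],"q",np.array(s["q"]),"w",s["width"],"F",np.array(s["contact_force"]))
    json.dump([list(s["q"]),list(s["tcp_pos"]),list(s["tool_rot"])],open("log.txt","a"));open("log.txt","a").write("\n")
    for n in views:
        c=viewer.capture(n)
        if name and n==views[0]: save(c,name)
        for t,z in(("light",zb),("hinge",zb+.022),("tab",zb+.0265),("bottom_edge",zb+.016)):
            for r in viewer.tip_of(c,t)[:1]: print(n,t,round(r["confidence"],2),np.array(r["uv"]),at(c,r["uv"],z))
        for r in viewer.regions_of(c,"light")[:1]: print(n,"light mask",r["confidence"],r["bbox"],rect(c,r["mask"],zb+.016))
if __name__=="__main__": loc(float(sys.argv[1]),sys.argv[3].split(",") if len(sys.argv)>3 else ("wrist","top","scene"),sys.argv[2] if len(sys.argv)>2 else None)
E
python3 loc.py 0.008 w1 wrist
```

```text
t 2.3 tcp [ 0.4646 -0.3809  0.2852] rot [ 0.9957 -0.0931 -0.0002  0.0002] q [-0.8102 -0.0248  1.6249 -0.0006  1.5416  0.947 ] w 0.08525880907227985 F [-0.7165 -0.5418  0.1247]
wrist light 0.59 [314.2 154. ] [ 0.4773 -0.3809  0.008 ]
wrist hinge 0.9 [314.8 138.7] [ 0.4988 -0.3858  0.03  ]
wrist bottom_edge 0.59 [314.8 208.1] [ 0.4079 -0.3686  0.024 ]
wrist light mask 0.91 [288.9, 99.6, 51.6, 114.9] ((470.8411865234375, -381.8837890625), (60.590606689453125, 146.09205627441406), 77.59053802490234)
```

View pics/w1.png

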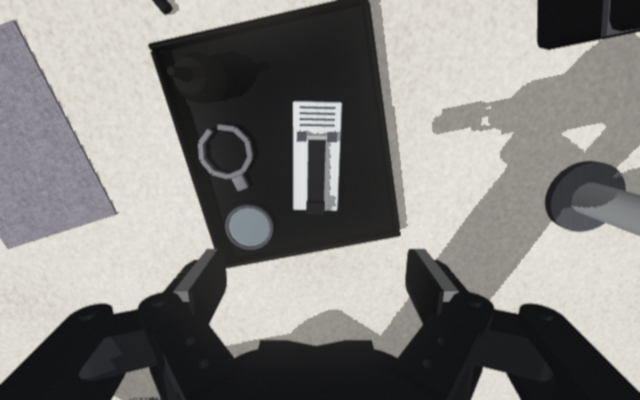

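The wrist view shows the light at px (293-341, 101-210) in line with the tool, the tab at (315,208), and clear room on both sides (wrench 225,150; filter 250,228). I'll grasp across its 60 mm.

servo_tool:
  deltas:
    - [0,0,-1,9,0,-50,1]
    - [0,0,-1,9,0,-110,1]
    - [0,0,-1,9,0,-170,1]
    - [0,0,-1,9,0,-215,1]
    - [0,0,-1,9,0,-240,1]
    - [0,0,-1,9,0,-252,1]
    - [0,0,-1,9,0,-260,1]
    - [0,0,-1,9,0,-260,0.5]
    - [0,0,-1,9,0,-260,0.2]
    - [0,0,-1,9,0,-260,0]

```text
t: 3.85
tcp_pos: [0.4748, -0.382, 0.0274]
tool_rot: [0.995, -0.102, 0.001, 0.001]
contact_force: [0.3, -0.9, 4.4]
width: 0.0578
finger_force: 64.9
```

servo_tool:
  deltas:
    - [0,0,0,0,0,0,-0.2]
    - [0,0,0,0,0,0,-0.2]
    - [0,0,0,0,0,0,-0.2]
    - [0,0,0,0,0,10,-0.2]
    - [0,0,0,0,0,20,-0.2]
    - [0,0,0,0,0,40,-0.2]

```text
t: 4.6
tcp_pos: [0.473, -0.38, 0.065]
tool_rot: [0.995, -0.102, -0.001, -0.001]
contact_force: [0.1, -0.1, -1.2]
width: 0.058
finger_force: 64.5
```

```bash
python3 - <<'E'
from loc import *
loc(0.058,("top","scene"),"lift1")
print(manip.get_state()["finger_force"])
c=viewer.capture("top")
# mat corners by network mask in top & scene
for n in("top","scene"):
    c=viewer.capture(n)
    for t in("mat","lens"):
        for r in viewer.regions_of(c,t)[:2]: print(n,t,r["confidence"],r["bbox"],rect(c,r["mask"],.003))
        for r in viewer.tip_of(c,t)[:2]: print(n,t,r["confidence"],r["uv"],at(c,r["uv"],0))
E
```

```text
t 4.6 tcp [ 0.473 -0.38   0.065] rot [ 0.9948 -0.102  -0.0011 -0.001 ] q [-0.7994  0.1863  1.7863  0.0001  1.1719  0.9757] w 0.0580389562592924 F [ 0.0828 -0.1167 -1.2134]
top light 0.62 [465.6 251.3] [ 0.4729 -0.3708  0.058 ]
top hinge 0.71 [468.9 240.3] [ 0.4994 -0.3719  0.08  ]
top tab 0.45 [468.3 275.2] [ 0.4136 -0.3625  0.0845]
top bottom_edge 0.65 [466.8 277. ] [ 0.409  -0.3628  0.074 ]
top light mask 0.57 [452.8, 223.5, 33.3, 55.4] ((519.8712768554688, -380.19207763671875), (62.21099853515625, 44.95625305175781), 78.78134155273438)
scene light 0.66 [231.5 174.7] [ 0.4948 -0.3614  0.058 ]
scene hinge 0.78 [227.1 171.8] [ 0.5116 -0.3687  0.08  ]
scene tab 0.4 [233.8 157.7] [ 0.4236 -0.3747  0.0845]
scene bottom_edge 0.66 [238.4 165. ] [ 0.4526 -0.3486  0.074 ]
scene light mask 0.75 [211.7, 163.7, 31.1, 22.4] ((509.8742370605469, -372.11749267578125), (68.2267837524414, 134.98924255371094), 78.9731216430664)
64.59104418754578
top mat 0.67 [312.9, 218.9] [0.5623 0.0203 0.    ]
top lens 0.84 [283.0, 115.1, 29.1, 35.1] ((808.7620849609375, 68.16545867919922), (92.38544464111328, 76.68440246582031), 0.6419864892959595)
top lens 0.95 [300.6, 137.0] [0.7962 0.0565 0.    ]
scene mat 0.82 [306.3, 190.6, 57.9, 49.9] ((563.6158447265625, 15.0255126953125), (267.6999816894531, 181.45460510253906), 7.325249195098877)
scene mat 0.57 [214.7, 161.4, 29.1, 28.1] ((412.3379211425781, -419.2415771484375), (73.3508529663086, 143.3904266357422), 78.97307586669922)
scene mat 0.93 [333.7, 212.5] [0.5695 0.017  0.    ]
scene lens 0.57 [328.0, 234.2, 27.1, 33.7] ((753.470703125, 61.55002975463867), (145.0619354248047, 76.66053771972656), 8.872382164001465)
scene lens 0.89 [338.7, 260.6] [0.79   0.0632 0.    ]
```

servo_tool:
  deltas:
    - [0,0,0,0,0,50,-0.2]
    - [0,0,0,0,0,110,-0.2]
    - [0,0,0,0,10,130,-0.2]
    - [0,0,5,10,60,130,-0.2]
    - [0,0,10,20,115,130,-0.2]
    - [0,0,15,30,170,130,-0.2]
    - [0,0,18,41,225,130,-0.2]
    - [0,0,20.7,52,285,130,-0.2]
    - [0,0,20.7,62,340,130,-0.2]
    - [0,0,20.7,72,395,130,-0.2]

```text
t: 7.0
tcp_pos: [0.5449, 0.0164, 0.1939]
tool_rot: [0.997, 0.078, -0.001, -0.0]
contact_force: [1.8, -0.0, -1.0]
width: 0.0579
finger_force: 65.7
```

servo_tool:
  deltas:
    - [0,0,0,0,0,-40,-0.2]
    - [0,0,0,0,0,-80,-0.2]
    - [0,0,0,0,0,-110,-0.2]
    - [0,0,0,0,0,-130,-0.2]
    - [0,0,0,0,0,-145,-0.2]
    - [0,0,0,0,0,-155,-0.2]
    - [0,0,0,0,0,-160,-0.2]
    - [0,0,0,0,0,-160,-0.2]

```text
t: 8.0
tcp_pos: [0.5461, 0.014, 0.0356]
tool_rot: [0.997, 0.078, 0.0, 0.0]
contact_force: [0.8, 0.2, -1.6]
width: 0.0577
finger_force: 65.6
```

```bash
python3 - <<'E'
from loc import *
loc(0.014,("top","scene"),"m1")
c=viewer.capture("scene");cv2.imwrite("pics/m1s.png",cv2.resize(c["color"][120:300,200:440,::-1],None,fx=3,fy=3))
E
```

```text
t 8.0 tcp [0.5461 0.014  0.0356] rot [0.9969 0.0783 0.0003 0.0001] q [-0.1106  0.0952  1.9453 -0.      1.1006  1.3035] w 0.05765645072208879 F [ 0.7836  0.1597 -1.622 ]
top light 0.82 [316.9 226.7] [0.5395 0.0094 0.014 ]
top tab 0.43 [320.1 244.4] [0.4908 0.0011 0.0405]
top bottom_edge 0.83 [321.7 248.1] [ 0.4818 -0.0032  0.03  ]
top light mask 0.66 [303.4, 229.7, 25.0, 21.7] ((503.2243957519531, 8.550678253173828), (47.370750427246094, 60.843563079833984), 5.874747276306152)
scene light 0.61 [333.1 205.6] [0.5503 0.0117 0.014 ]
scene hinge 0.95 [338.3 202.7] [0.5598 0.03   0.036 ]
scene tab 0.42 [334.9 186.1] [0.4725 0.0061 0.0405]
scene bottom_edge 0.72 [332.2 191.8] [ 0.4936 -0.0001  0.03  ]
scene light mask 0.77 [324.4, 191.5, 17.1, 28.1] ((549.9891357421875, 13.567508697509766), (162.2867889404297, 59.16276931762695), 8.926534652709961)
```

View pics/m1s.png

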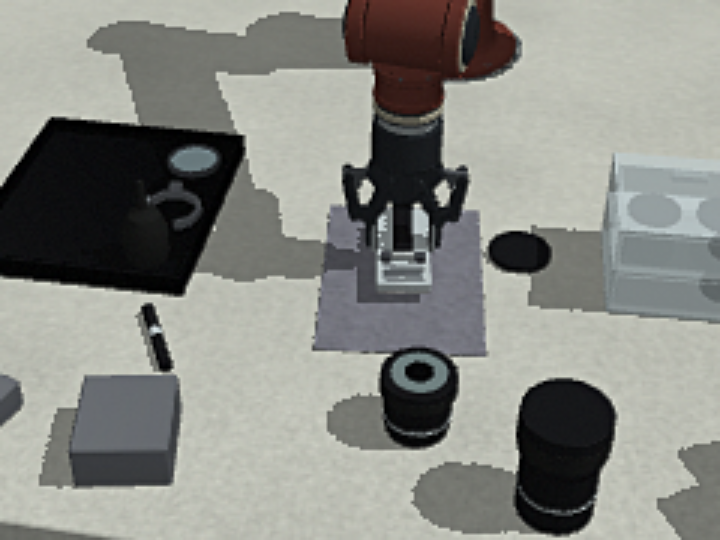

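The light is held level over the mat, hinge end towards the lens (crop 420,400). I'll lower it in small steps.

servo_tool:
  deltas:
    - [0,0,0,0,0,-5,-0.2]
    - [0,0,0,0,0,-8,-0.2]
    - [0,0,0,0,0,-10,-0.2]
    - [0,0,0,0,0,-11,-0.2]
    - [0,0,0,0,0,-11,-0.2]

```text
t: 9.28
tcp_pos: [0.5457, 0.0141, 0.0242]
tool_rot: [0.997, 0.078, -0.0, 0.0]
contact_force: [0.0, -0.7, -2.4]
width: 0.0574
finger_force: 65.6
```

servo_tool:
  deltas:
    - [0,0,0,0,0,-1,-0.2]
    - [0,0,0,0,0,-2,-0.2]
    - [0,0,0,0,0,-2,-0.2]

```text
t: 9.65
tcp_pos: [0.5459, 0.0141, 0.0224]
tool_rot: [0.997, 0.078, 0.0, 0.0]
contact_force: [-0.6, 0.3, -0.9]
width: 0.0577
finger_force: 65.7
```

servo_tool:
  deltas:
    - [0,0,0,0,0,-1,-0.2]
    - [0,0,0,0,0,-1,-0.2]

```text
t: 9.9
tcp_pos: [0.5459, 0.0141, 0.0223]
tool_rot: [0.997, 0.078, -0.0, 0.0]
contact_force: [-4.3, -0.4, 5.4]
width: 0.0576
finger_force: 66.5
```

servo_tool:
  deltas:
    - [0,0,0,0,0,0,0.2]
    - [0,0,0,0,0,0,1]
    - [0,0,0,0,0,0,1]
    - [0,0,0,0,0,30,1]
    - [0,0,0,0,0,80,1]
    - [0,0,0,-40,0,130,1]
    - [0,0,0,-80,-5,180,1]
    - [0,0,0,-80,-5,180,1]
    - [0,0,0,-80,-5,180,1]

```text
t: 11.02
tcp_pos: [0.4658, 0.0091, 0.2013]
tool_rot: [0.997, 0.078, 0.0, 0.0]
contact_force: [0.2, 0.2, 0.7]
width: 0.0851
finger_force: 0.0
```

```bash
python3 loc.py 0.003 w2 wrist,top,scene
```

```text
t 11.025 tcp [0.4658 0.0091 0.2013] rot [0.9969 0.0783 0.0005 0.0001] q [-0.1404 -0.3143  2.0197  0.0001  1.4352  1.2737] w 0.08513813028029328 F [0.2478 0.239  0.6594]
wrist light 0.97 [324.2 101. ] [0.5445 0.0137 0.003 ]
wrist hinge 0.69 [323.7  66.6] [0.5737 0.0196 0.025 ]
wrist tab 0.95 [323.2 160.7] [0.4879 0.006  0.0295]
wrist bottom_edge 0.74 [320.1 170.8] [0.4754 0.007  0.019 ]
wrist light mask 0.96 [292.0, 18.3, 64.7, 157.4] ((542.764404296875, 14.861812591552734), (142.34303283691406, 59.522003173828125), 8.958415031433105)
top hinge 0.65 [311.7 213.5] [0.5736 0.0235 0.025 ]
top bottom_edge 0.69 [299.9 134.3] [0.7972 0.0578 0.019 ]
top light mask 0.75 [299.7, 197.9, 25.3, 21.6] ((590.8539428710938, 21.536514282226562), (51.81684112548828, 61.93414306640625), 0.29147860407829285)
scene light 0.98 [334.5 210.7] [0.5632 0.0187 0.003 ]
scene hinge 0.89 [337.3 204.5] [0.5559 0.0265 0.025 ]
scene tab 0.51 [331.9 190.8] [ 0.4872 -0.002   0.0295]
scene bottom_edge 0.67 [333.2 193.4] [0.4873 0.0029 0.019 ]
scene light mask 0.76 [325.3, 188.2, 14.8, 36.3] ((543.6582641601562, 10.58285903930664), (180.29994201660156, 60.52656936645508), 7.170792579650879)
```

View pics/w2.png

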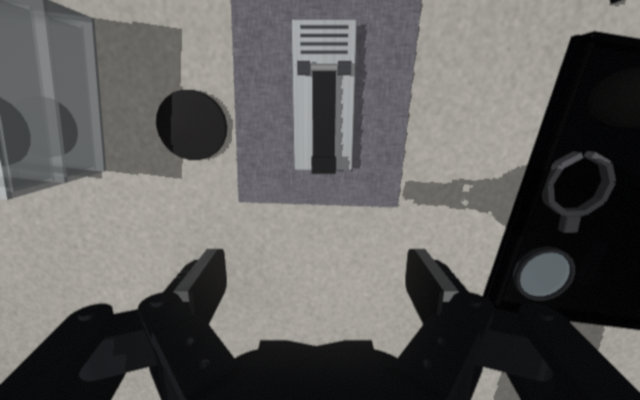

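The light lies face down and folded on the mat at yaw 9°; in the picture the tab is at px (323,160) and the hinge at (324,67). Next I'll pinch the tab.

servo_tool:
  deltas:
    - [0,0,0,20,-4,-50,0.2]
    - [0,0,0,20,-4,-100,0.2]
    - [0,0,0,20,-4,-135,0.2]
    - [0,0,0,20,-4,-152,0.2]
    - [0,0,0,20,-4,-160,0.2]
    - [0,0,0,20,-4,-163,0.2]
    - [0,0,0,20,-4,-163,0.0]
    - [0,0,0,20,-4,-163,-0.2]
    - [0,0,0,20,-4,-163,-0.4]
    - [0,0,0,20,-4,-163,-0.6]

```text
t: 13.18
tcp_pos: [0.4862, 0.0051, 0.0388]
tool_rot: [0.997, 0.078, 0.001, 0.0]
contact_force: [0.1, -0.2, 1.1]
width: 0.022
finger_force: 61.8
```

servo_tool:
  deltas:
    - [0,0,0,0,0,0,-0.7]
    - [0,0,0,0,0,0,-0.7]
    - [0,0,0,0,0,0,-0.7]

```text
t: 13.55
tcp_pos: [0.4861, 0.0051, 0.0385]
tool_rot: [0.997, 0.078, 0.0, 0.0]
contact_force: [0.7, -0.7, 1.5]
width: 0.0226
finger_force: 61.9
```

```bash
python3 loc.py 0.003 w3 wrist,scene
```

```text
t 13.55 tcp [0.4861 0.0051 0.0385] rot [0.9969 0.0783 0.0004 0.0001] q [-0.1428 -0.0503  2.0876  0.      1.1033  1.2712] w 0.022589388991860068 F [ 0.7298 -0.6501  1.467 ]
wrist light 0.75 [316.2 128.7] [0.5458 0.0154 0.003 ]
wrist hinge 0.79 [316.5  66.1] [0.5731 0.0196 0.025 ]
wrist tab 0.8 [318.2 258.6] [0.485  0.0048 0.0295]
wrist bottom_edge 0.6 [314.2 261.3] [0.4777 0.0057 0.019 ]
wrist light mask 0.76 [246.1, 0.0, 139.3, 279.6] ((533.6403198242188, 13.638961791992188), (133.301513671875, 59.90105438232422), 9.000415802001953)
scene light 0.63 [333.9 207.2] [0.5445 0.014  0.003 ]
scene hinge 0.67 [337.3 206. ] [0.5641 0.0276 0.025 ]
scene tab 0.6 [237.6 189.5] [ 0.5397 -0.3268  0.0295]
scene bottom_edge 0.88 [332.5 195.4] [0.4995 0.0022 0.019 ]
scene light mask 0.56 [324.2, 188.7, 18.1, 35.0] ((543.0001220703125, 12.726436614990234), (179.04139709472656, 59.35976791381836), 9.099283218383789)
```

View pics/w3.png

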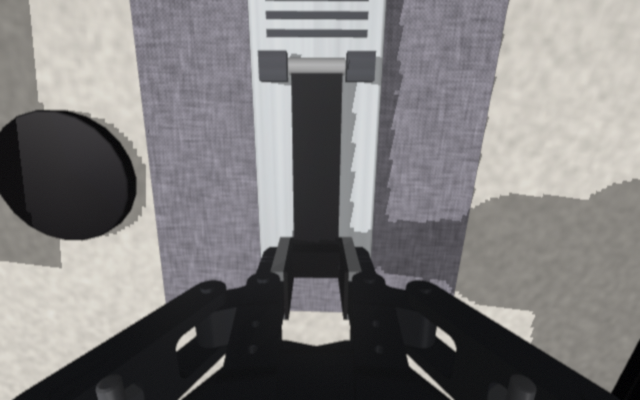

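The pads hold the tab at px (318,258), with the hinge at (316,66). I'll swing it about the hinge, tool turning with it, and check the force before the last few degrees.

servo_tool:
  deltas:
    - [-0.78,4.94,0,1.5,0.2,7.7,-0.7]
    - [-1.56,9.88,0,3.6,0.6,15.2,-0.7]
    - [-2.35,14.8,0,6.3,1,22.5,-0.7]
    - [-3.1,19.8,0,9.7,1.5,29.5,-0.7]
    - [-3.9,24.7,0,13.6,2.2,36.2,-0.7]
    - [-4.7,29.6,0,18.1,2.9,42.5,-0.7]
    - [-5.3,33.6,0,22.1,3.5,47.3,-0.7]
    - [-5.3,33.6,0,22.1,3.5,47.3,-0.7]

```text
t: 15.15
tcp_pos: [0.5073, 0.0087, 0.0853]
tool_rot: [0.953, 0.075, -0.293, 0.023]
contact_force: [-1.4, -0.2, 6.1]
width: 0.0222
finger_force: 62.2
```

servo_tool:
  deltas:
    - [-0.16,1,0,1.1,0.2,1.2,-0.7]
    - [-0.35,2.2,0,2.3,0.4,2.4,-0.7]
    - [-0.35,2.2,0,2.3,0.4,2.4,-0.7]

```text
t: 15.52
tcp_pos: [0.5098, 0.0091, 0.0883]
tool_rot: [0.947, 0.074, -0.311, 0.024]
contact_force: [-2.6, 0.1, 4.8]
width: 0.0223
finger_force: 62.0
```

```bash
python3 - <<'E'
from loc import *
loc(0.003,("wrist",),None)
c=viewer.capture("scene");cv2.imwrite("pics/k.png",cv2.resize(c["color"][140:260,270:410,::-1],None,fx=4,fy=4))
E
```

```text
t 15.525 tcp [0.5098 0.0091 0.0883] rot [ 0.9472  0.0745 -0.3109  0.0242] q [-0.0612  0.346   1.6466 -0.1307  1.7702  1.3679] w 0.022331780726642807 F [-2.5862  0.0695  4.8229]
wrist light 0.64 [315.1  94.9] [0.5435 0.0159 0.003 ]
wrist hinge 0.61 [317.   64.1] [0.5731 0.0197 0.025 ]
wrist tab 0.75 [317.3 258.4] [ 0.4001 -0.0085  0.0295]
wrist light mask 0.89 [239.8, 0.3, 152.3, 276.6] ((463.67864990234375, 3.13201904296875), (265.9092712402344, 60.40455627441406), 8.803563117980957)
```

View pics/k.png

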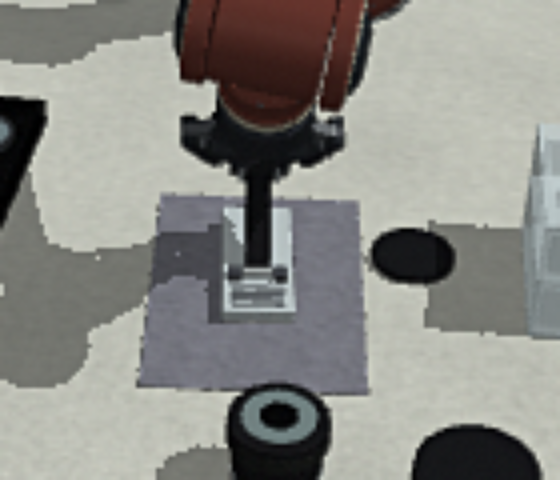

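servo_tool:
  deltas:
    - [0.16,-1,0,-1.1,-0.2,-1.2,-0.7]
    - [0.16,-1,0,-1.1,-0.2,-1.2,-0.4]
    - [0.16,-1,0,-1.1,-0.2,-1.2,0]
    - [0.16,-1,0,-1.1,-0.2,-1.2,0.2]
    - [0.16,-1,0,10,1.5,15,0.2]
    - [0.16,-1,0,30,4.5,44,0.2]
    - [0.16,-1,0,50,8,73,0.6]
    - [0.16,-1,0,50,8,73,1]

```text
t: 16.88
tcp_pos: [0.5636, 0.0171, 0.1649]
tool_rot: [0.951, 0.075, -0.298, 0.024]
contact_force: [1.2, -0.1, 0.2]
width: 0.0834
finger_force: 0.0
```

```bash
cat > fit.py <<'E'
import numpy as np,json
from scipy.optimize import least_squares
from scipy.spatial.transform import Rotation as R
D=[json.loads(l) for l in open("log.txt")]
# planar part only rough; full fk: Rz(q1) trans(a,0,h) Ry(q2) [L1 z] Ry(q3) [e x, L2 z] Rz(q4) Ry(q5) [Lt z] Rz(q6)
def fk(q,p):
    a,h,L1,e,L2,Lt,e2=p
    T=R.from_euler("z",q[0]);x=T.apply([a,0,h])
    T=T*R.from_euler("y",q[1]);x=x+T.apply([e2,0,L1])
    T=T*R.from_euler("y",q[2]);x=x+T.apply([e,0,L2])
    T=T*R.from_euler("z",q[3])*R.from_euler("y",q[4]);x=x+T.apply([0,0,Lt])
    return x,T*R.from_euler("z",q[5])
f=lambda p:np.concatenate([fk(q,p)[0]-x for q,x,r in D]+[1e-3*(p-np.array(P0))])
P0=[0,.35,.4,0,.4,.25,0]
def fit(): 
    s=least_squares(f,P0);return s
if __name__=="__main__":
    s=fit();print(s.x.round(4),np.abs(s.fun[:-7]).max())
    for q,x,r in D: print(np.round(q,3),(R.from_quat(r).inv()*fk(q,s.x)[1]).as_rotvec().round(3))
E
python3 - <<'E'
from loc import *
loc(0.003,("wrist",),None)
for n in("scene","top"):
    c=viewer.capture(n)
    for t in("tab","foot","hinge"):
        for r in viewer.tip_of(c,t)[:1]: print(n,t,r["confidence"],r["uv"])
    for nm,l in(("foot",(-50.4,76.8)),("footfold",(-67.7,22)),("tab",(-47,76.4)),("hinge",(28,22))):
        print(nm,proj(c,[.5445+l[0]*.988e-3,.0148+l[0]*.156e-3,.003+l[1]*1e-3]))
E
python3 fit.py
```

```text
t 16.875 tcp [0.5636 0.0171 0.1649] rot [ 0.9514  0.0747 -0.2978  0.0242] q [-0.0465  0.3549  1.4859 -0.1233  1.8955  1.3641] w 0.08338628307694507 F [ 1.2499 -0.1411  0.2032]
wrist light 0.73 [315.3 100.3] [0.546  0.0155 0.003 ]
wrist hinge 0.91 [316.2  83.5] [0.5742 0.0193 0.025 ]
wrist tab 0.87 [315.1 199.2] [ 0.4463 -0.      0.0295]
wrist bottom_edge 0.6 [314.3 170.1] [0.4787 0.0059 0.019 ]
wrist light mask 0.9 [270.5, 13.6, 88.0, 199.9] ((512.8223876953125, 10.973033905029297), (212.80020141601562, 60.13287353515625), 8.97138786315918)
scene tab 0.56 [338.5, 182.5]
scene foot 0.74 [334.6, 179.2]
scene hinge 0.95 [337.6, 205.4]
foot [334.6056 180.3232]
footfold [334.0235 190.4722]
tab [334.6187 180.9824]
hinge [334.4738 207.1872]
foot [318.0226 241.8945]
footfold [318.8182 249.7825]
tab [317.8117 240.5473]
hinge [313.3158 214.0366]
[ 0.0069  0.2091  0.3389  0.0623  0.5999  0.1828 -0.0142] 0.0755599965456056
[-8.100e-01 -2.500e-02  1.625e+00 -1.000e-03  1.542e+00  9.470e-01] [ 0.    -0.    -1.571]
[-0.799  0.186  1.786  0.     1.172  0.976] [ 0.    -0.    -1.571]
[-0.111  0.095  1.945 -0.     1.101  1.304] [ 0.    -0.    -1.571]
[-0.14  -0.314  2.02   0.     1.435  1.274] [-0.    -0.    -1.571]
[-0.143 -0.05   2.088  0.     1.103  1.271] [-0.    -0.    -1.571]
[-0.061  0.346  1.647 -0.131  1.77   1.368] [ 0.    -0.    -1.571]
[-0.046  0.355  1.486 -0.123  1.895  1.364] [ 0.    -0.    -1.571]
```

```bash
cat > fit.py <<'E'
import numpy as np,json
from scipy.optimize import least_squares
from scipy.spatial.transform import Rotation as R
D=[json.loads(l) for l in open("log.txt")]+[[[-1.423,.053,1.613,0,1.476,-.119],[.1647,-.6023,.2441],[.991,.133,0,-.001]]]
def fk(q,p):
    a,h,L1,e,L2,Lt,b,b2,c=p
    T=R.from_euler("z",q[0]);x=T.apply([a,b,h])
    T=T*R.from_euler("y",q[1]);x=x+T.apply([0,0,L1])
    T=T*R.from_euler("y",q[2]);x=x+T.apply([e,0,L2])
    T=T*R.from_euler("z",q[3])*R.from_euler("y",q[4]);x=x+T.apply([c,b2,Lt])
    return x,T*R.from_euler("zz",[q[5],np.pi/2]) if 0 else T*R.from_euler("z",q[5]+np.pi/2)
P0=[0,.35,.4,0,.4,.25,.07,0,0]
f=lambda p:np.concatenate([fk(q,p)[0]-x for q,x,r in D]+[1e-4*(p-np.array(P0))])
S=least_squares(f,P0,xtol=1e-12,ftol=1e-12);P=S.x
lo=np.array([-3.01,-1.01,.06,-1.02,.09,-3.14]);hi=np.array([3.01,2.22,2.58,4.17,2.62,3.14])
def ik(x,r,q0):
    g=lambda q:np.concatenate([(fk(q,P)[0]-x)*10,(r.inv()*fk(q,P)[1]).as_rotvec()])
    s=least_squares(g,np.clip(q0,lo+.01,hi-.01),bounds=(lo,hi));return s.x,np.abs(s.fun).max(),s
E
cat > plan.py <<'E'
from fit import *
print(P.round(4),np.abs(S.fun[:-9]).max(), [(fk(q,P)[1].inv()*R.from_quat(r)).magnitude().round(3) for q,x,r in D])
psi=np.radians(9);m=np.array([np.cos(psi),np.sin(psi),0]);ly=np.array([-m[1],m[0],0])
def sc(tau,gx,B,rots,off=0.,q0=D[-2][0]):
    # tool tilt tau beyond down in light frame; grasp point light x=gx, height z=8mm; bottom corner at B; rotate light about -ly by rot
    out=[]
    Rt0=R.from_rotvec(ly*tau)*R.from_euler("z",psi)*R.from_quat([1,0,0,0])
    q=np.array(q0)
    for rot in rots:
        Rl=R.from_rotvec(-ly*np.radians(rot))
        g=m*(gx+.070)+np.array([0,0,-.008])   # grasp pt rel back corner
        Rt=Rl*Rt0; x=B+Rl.apply(g)+Rt.apply([0,0,.005])
        q,e,_=ik(x,Rt,q);out.append((rot,x.round(3),q.round(2),round(e,4)))
    return out
if __name__=="__main__":
    for tau in(15,30,40,50):
        for bx in(-.065,0,.06):
            B=np.array([.5445,.0148,.019])+m*(bx)
            o=sc(np.radians(tau),.03,B+np.array([0,0,.0]),[0,30,60,75,90,104.3])
            print(tau,bx);[print("  ",*k) for k in o]
E
python3 plan.py
```

```text
Traceback (most recent call last):
  File "plan.py", line 2, in <module>
    print(P.round(4),np.abs(S.fun[:-9]).max(), [(fk(q,P)[1].inv()*R.from_quat(r)).magnitude().round(3) for q,x,r in D])
                                                ^^^^^^^^^^^^^^^^^^^^^^^^^^^^^^^^^^^^^^^^^^^^^^^^^^^
AttributeError: 'float' object has no attribute 'round'
```

```bash
sed -i 's/\.magnitude()\.round(3)/.magnitude()/' plan.py; sed -i '2i np.set_printoptions(suppress=True,precision=4)' plan.py; python3 plan.py
```

```text
[0.0016 0.2374 0.4258 0.0953 0.609  0.2651 0.0707 0.0035 0.001 ] 0.0006609851879159911 [3.7149425455884775e-16, 3.6416474788838247e-16, 4.827412027339448e-16, 4.634718103755402e-16, 4.951388080514487e-16, 5.278493032178871e-16, 4.099000067100325e-16, 0.0015931331532102377]
15 -0.065
   0 [0.578 0.02  0.006] [-0.07  0.36  1.7  -0.06  1.33  1.37] 0.0
   30 [0.571 0.019 0.057] [-0.13 -0.02  2.04  0.1   0.87  1.23] 0.0
   60 [0.54  0.014 0.098] [-0.25 -0.4   2.41  0.66  0.48  0.67] 0.0
   75 [0.518 0.011 0.111] [-0.34 -0.54  2.58  1.33  0.44  0.  ] 0.0037
   90 [0.493 0.007 0.118] [-0.59 -0.34  2.58  1.7   0.95 -0.56] 0.2375
   104.3 [0.468 0.003 0.118] [-0.59  0.14  2.58  2.29  1.47 -1.27] 0.1891
15 0
   0 [0.642 0.03  0.006] [-0.05  0.49  1.53 -0.05  1.38  1.38] 0.0
   30 [0.635 0.029 0.057] [-0.1   0.12  1.89  0.09  0.88  1.27] 0.0
   60 [0.604 0.024 0.098] [-0.19 -0.19  2.25  0.66  0.4   0.7 ] 0.0
   75 [0.582 0.021 0.111] [-0.25 -0.28  2.42  1.58  0.35 -0.22] 0.0
   90 [0.557 0.017 0.118] [-0.3  -0.26  2.53  2.27  0.59 -0.92] 0.0
   104.3 [0.533 0.013 0.118] [-0.36 -0.07  2.57  2.52
[... 3506 characters left out ...]
38] 0.0
   60 [0.602 0.024 0.097] [-0.1   0.04  1.9   0.05  1.04  1.29] 0.0
   75 [0.58  0.02  0.109] [-0.15 -0.17  2.11  0.18  0.79  1.16] 0.0
   90 [0.556 0.017 0.115] [-0.22 -0.36  2.32  0.46  0.57  0.89] 0.0
   104.3 [0.532 0.013 0.115] [-0.3  -0.49  2.5   1.02  0.43  0.32] 0.0
50 0.06
   0 [0.699 0.039 0.008] [-0.    0.99  0.92 -0.14  2.09  1.4 ] 0.0
   30 [0.692 0.038 0.057] [-0.03  0.58  1.32 -0.06  1.58  1.4 ] 0.0
   60 [0.661 0.033 0.097] [-0.08  0.17  1.75  0.05  1.05  1.32] 0.0
   75 [0.639 0.03  0.109] [-0.12 -0.02  1.97  0.16  0.78  1.2 ] 0.0
   90 [0.615 0.026 0.115] [-0.17 -0.18  2.18  0.43  0.51  0.93] 0.0
   104.3 [0.591 0.022 0.115] [-0.22 -0.28  2.36  1.13  0.34  0.23] 0.0
```

```bash
cat > plan2.py <<'E'
from h import *
from fit import *
np.set_printoptions(suppress=True,precision=4)
s=manip.get_state();c=viewer.capture("wrist");T=np.array(c["pose"]);Rm=R.from_quat(s["tool_rot"])
print("cam in tool",Rm.inv().apply(T[:3,3]-s["tcp_pos"]),"TCP",s["tcp_pos"])
psi=np.radians(9);m=np.array([np.cos(psi),np.sin(psi),0]);ly=np.array([-m[1],m[0],0])
tau=np.radians(40);Rt0=R.from_rotvec(ly*tau)*R.from_euler("z",psi)*R.from_quat([1,0,0,0])
ctr=np.array([.545,.0148,.003]);tl=m*.020+np.array([0,0,.018])
print("grasp delta mm",(ctr+tl-s["tcp_pos"])*1000,"turn",np.degrees((Rt0*Rm.inv()).as_rotvec()))
cor=m*-.07+np.array([0,0,.016]) # corner in light
q=np.array(s["q"]);x0=ctr+tl
q,e,_=ik(x0,Rt0,q);print("grasp",q.round(2),e)
for rot,bx,up in((0,-.07,.04),(15,-.055,.04),(30,-.04,.04),(45,-.02,.04),(60,0,.04),(75,.02,.04),(90,.03,.04),(100,.03,.03),(104.3,.03,.02),(104.3,.03,.0)):
    Rl=R.from_rotvec(-ly*np.radians(rot));B=ctr*[1,1,0]+m*bx+np.array([0,0,.003+up+(.016 if rot==0 else 0)])
    x=B+Rl.apply(tl-cor);q,e,_=ik(x,Rl*Rt0,q)
    print(rot,"dTCP from grasp",((x-x0)*1000).round(1),q.round(2),round(e,4))
E
python3 plan2.py
```

```text
cam in tool [ 0.0709 -0.0013 -0.1278] TCP [0.5601 0.017  0.161 ]
grasp delta mm [   4.6382    0.8985 -139.9537] turn [-0.759   4.7035  0.0173]
grasp [-0.04  0.59  1.47 -0.13  1.77  1.39] 2.2356430942616075e-12
0 dTCP from grasp [ 0.  0. 40.] [-0.04  0.53  1.47 -0.13  1.83  1.39] 0.0
15 dTCP from grasp [11.3  1.8 47.2] [-0.05  0.38  1.59 -0.09  1.6   1.38] 0.0
30 dTCP from grasp [16.7  2.7 68.7] [-0.07  0.2   1.73 -0.04  1.38  1.35] 0.0
45 dTCP from grasp [22.   3.5 87.1] [-0.1   0.04  1.87  0.02  1.15  1.3 ] 0.0
60 dTCP from grasp [ 23.    3.6 100.9] [-0.13 -0.12  2.03  0.13  0.91  1.22] 0.0
75 dTCP from grasp [ 21.1   3.3 109.5] [-0.18 -0.26  2.19  0.31  0.65  1.04] 0.0
90 dTCP from grasp [  7.9   1.3 112. ] [-0.23 -0.38  2.36  0.76  0.44  0.6 ] 0.0
100 dTCP from grasp [ -7.5  -1.2 100.3] [-0.28 -0.4   2.48  1.42  0.38 -0.06] 0.0
104.3 dTCP from grasp [-14.   -2.2  88.7] [-0.3  -0.37  2.52  1.77  0.41 -0.43] 0.0
104.3 dTCP from grasp [-14.   -2.2  68.7] [-0.29 -0.3   2.51  1.92  0.43 -0.59] 0.0
```

The fitted kinematics match to better than 1 mm, and the whole rotation is reachable with a 40° tilted grasp, so I'll take the light that way.

servo_tool:
  deltas:
    - [-0.76,4.7,0,5,1,-30,1]
    - [-0.76,4.7,0,5,1,-70,1]
    - [-0.76,4.7,0,5,1,-100,1]
    - [-0.76,4.7,0,5,1,-120,1]
    - [-0.76,4.7,0,5,1,-130,1]
    - [-0.76,4.7,0,5,1,-134,1]
    - [-0.76,4.7,0,5,1,-134,1]

```text
t: 18.5
tcp_pos: [0.5658, 0.018, 0.0278]
tool_rot: [0.937, 0.074, -0.34, 0.027]
contact_force: [-0.7, -0.4, 0.1]
width: 0.0849
finger_force: 0.0
```

servo_tool:
  deltas:
    - [0,0,0,-1,0,-4,1]
    - [0,0,0,-1,0,-6.5,1]
    - [0,0,0,-1,0,-6.5,0.6]
    - [0,0,0,-1,0,-6.5,0.3]
    - [0,0,0,-1,0,-6.5,0]
    - [0,0,0,-1,0,-6.5,-0.2]
    - [0,0,0,-1,0,-6.5,-0.2]

```text
t: 19.38
tcp_pos: [0.5648, 0.018, 0.021]
tool_rot: [0.937, 0.074, -0.34, 0.027]
contact_force: [3.2, 0.1, 3.3]
width: 0.0579
finger_force: 65.0
```

servo_tool:
  deltas:
    - [0,0,0,0,0,5,-0.2]
    - [0,0,0,0,0,15,-0.2]
    - [0,0,0,0,0,30,-0.2]
    - [0,0,0,0,0,40,-0.2]
    - [0,0,0,0,0,40,-0.2]

```text
t: 20.0
tcp_pos: [0.5651, 0.018, 0.062]
tool_rot: [0.937, 0.074, -0.34, 0.027]
contact_force: [0.7, -0.1, -2.4]
width: 0.0579
finger_force: 64.5
```

```bash
python3 - <<'E'
from loc import *
loc(0.043,("scene",),None)
c=viewer.capture("scene");cv2.imwrite("pics/g.png",cv2.resize(c["color"][120:260,250:410,::-1],None,fx=4,fy=4))
E
```

```text
t 20.0 tcp [0.5651 0.018  0.062 ] rot [ 0.9373  0.0735 -0.3395  0.027 ] q [-0.0403  0.5296  1.469  -0.1305  1.8264  1.3859] w 0.05791547576878721 F [ 0.693  -0.1174 -2.361 ]
scene light 0.54 [334.7 198.8] [0.5498 0.0162 0.043 ]
scene hinge 0.49 [337.2 195.2] [0.558 0.025 0.065]
scene bottom_edge 0.72 [253.3 190.9] [ 0.5769 -0.256   0.059 ]
scene light mask 0.73 [325.8, 201.0, 13.2, 11.6] ((601.6158447265625, 22.737106323242188), (58.49006652832031, 55.58863830566406), 8.985833168029785)
```

View pics/g.png

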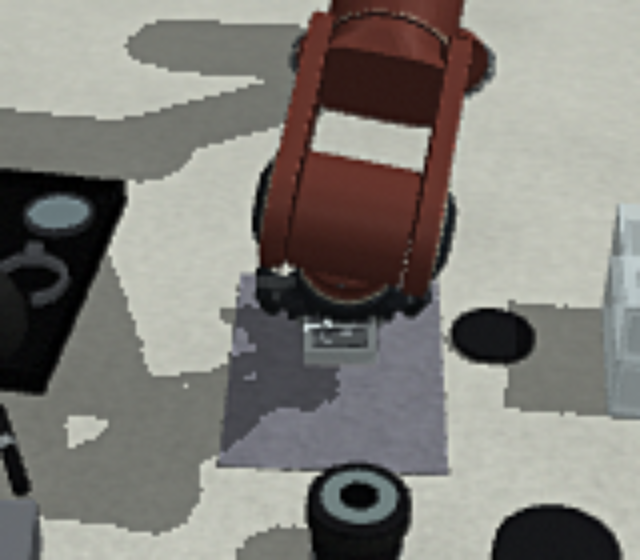

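The light is held (2.4 N weight), its top end at crop (340,345). I'll rotate it top-up in the air.

servo_tool:
  deltas:
    - [1.17,-7.41,0,6,1,8,-0.2]
    - [2.35,-14.8,0,11.3,1.8,14,-0.2]
    - [3.52,-22.2,0,14,2.3,22,-0.2]
    - [4.69,-29.6,0,16.7,2.7,30,-0.2]
    - [5.87,-37,0,19.5,3.1,38,-0.2]
    - [7.04,-44.4,0,22,3.5,47,-0.2]
    - [8.21,-51.9,0,22.7,3.6,54.5,-0.2]
    - [9.39,-59.3,0,23,3.6,61,-0.2]
    - [9.39,-59.3,0,23,3.6,61,-0.2]

```text
t: 21.48
tcp_pos: [0.5847, 0.0216, 0.1202]
tool_rot: [0.982, 0.077, 0.171, -0.014]
contact_force: [-0.2, -0.3, -1.2]
width: 0.0579
finger_force: 64.8
```

servo_tool:
  deltas:
    - [1.17,-7.41,0,-1,-0.2,5,-0.2]
    - [2.35,-14.8,0,-1.9,-0.3,8.6,-0.2]
    - [3.52,-22.2,0,-8,-1.2,10.5,-0.2]
    - [4.69,-29.6,0,-15.1,-2.3,11,-0.2]
    - [4.69,-29.6,0,-15.1,-2.3,11,-0.2]
    - [4.69,-29.6,0,-15.1,-2.3,11,-0.2]

```text
t: 22.22
tcp_pos: [0.5732, 0.0193, 0.1336]
tool_rot: [0.904, 0.071, 0.421, -0.033]
contact_force: [-0.3, 0.3, -1.1]
width: 0.058
finger_force: 64.9
```

```bash
python3 - <<'E'
from h import *
from scipy.spatial.transform import Rotation as R
s=manip.get_state();t=R.from_quat(s["tool_rot"]).apply([0,0,1]);print(s["t"],s["tcp_pos"],t,"pitch below horiz",np.degrees(np.arcsin(-t[2])),"az",np.degrees(np.arctan2(t[1],t[0])),R.from_quat(s["tool_rot"]).apply([0,1,0]),np.round(s["q"],2),s["finger_force"])
E
```

```text
22.225 [0.5732395  0.01933185 0.13358324] [ 0.75595027  0.1204695  -0.64344875] pitch below horiz 40.04946717890075 az 9.054613165555404 [ 1.57281976e-01 -9.87553729e-01 -1.13071856e-04] [-0.23 -0.38  2.35  0.76  0.44  0.6 ] 64.93116617202759
```

servo_tool:
  deltas:
    - [0.56,-3.5,0,-5.5,-0.9,-0.5,-0.2]
    - [1.12,-7.1,0,-11,-1.8,-1,-0.2]
    - [1.68,-10.6,0,-16.5,-2.6,-2,-0.2]
    - [2.24,-14.1,0,-21.9,-3.5,-3.3,-0.2]
    - [2.24,-14.1,0,-21.9,-3.5,-13,-0.2]
    - [2.24,-14.1,0,-21.9,-3.5,-23,-0.2]
    - [2.24,-14.1,0,-21.9,-3.5,-29,-0.2]
    - [2.24,-14.1,0,-21.9,-3.5,-33,-0.2]
    - [2.24,-14.1,0,-21.9,-3.5,-33,-0.2]

```text
t: 23.35
tcp_pos: [0.5512, 0.0159, 0.1002]
tool_rot: [0.844, 0.067, 0.53, -0.042]
contact_force: [-0.9, -0.0, -2.4]
width: 0.0579
finger_force: 65.0
```

```bash
python3 - <<'E'
from h import *
from scipy.spatial.transform import Rotation as R
s=manip.get_state();t=R.from_quat(s["tool_rot"]).apply([0,0,1]);print(s["t"],s["tcp_pos"],t,"pitch below horiz",np.degrees(np.arcsin(-t[2])),"az",np.degrees(np.arctan2(t[1],t[0])),np.round(s["q"],2),s["contact_force"])
c=viewer.capture("scene");cv2.imwrite("pics/st.png",cv2.resize(c["color"][120:260,250:410,::-1],None,fx=4,fy=4))
E
```

```text
23.35 [0.55116349 0.01586964 0.10017808] [ 0.88987149  0.14184864 -0.43359854] pitch below horiz 25.69615029114414 az 9.056950662568909 [-0.31 -0.34  2.51  1.82  0.43 -0.48] [-0.86986924 -0.00956297 -2.3720493 ]
```

View pics/st.png

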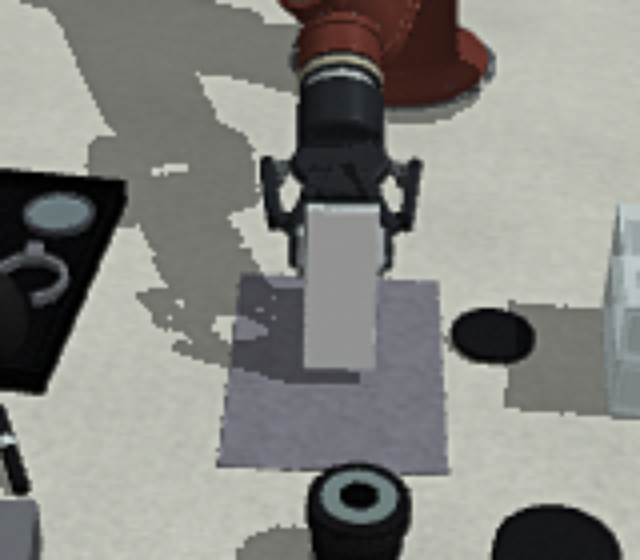

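The light is upright with its white face (crop 305-380, 205-370) towards the lens, just above the mat. I'll lower it until contact.

servo_tool:
  deltas:
    - [0,0,0,0,0,-4,-0.2]
    - [0,0,0,0,0,-7,-0.2]
    - [0,0,0,0,0,-8,-0.2]
    - [0,0,0,0,0,-8,-0.2]

```text
t: 23.9
tcp_pos: [0.5501, 0.0159, 0.0913]
tool_rot: [0.844, 0.066, 0.53, -0.042]
contact_force: [-0.4, -1.0, -1.6]
width: 0.0583
finger_force: 65.0
```

servo_tool:
  deltas:
    - [0,0,0,0,0,-1,-0.2]
    - [0,0,0,0,0,-1.5,-0.2]
    - [0,0,0,0,0,-1.5,-0.2]

```text
t: 24.28
tcp_pos: [0.5502, 0.0158, 0.09]
tool_rot: [0.844, 0.066, 0.53, -0.042]
contact_force: [-0.4, 0.4, -1.1]
width: 0.0584
finger_force: 65.0
```

servo_tool:
  deltas:
    - [0,0,0,0,0,-0.5,-0.2]
    - [0,0,0,0,0,-1,-0.2]
    - [0,0,0,0,0,-1,-0.2]

```text
t: 24.65
tcp_pos: [0.5503, 0.0158, 0.0892]
tool_rot: [0.844, 0.066, 0.531, -0.042]
contact_force: [0.6, -0.4, -1.6]
width: 0.0582
finger_force: 64.9
```

```bash
python3 - <<'E'
from h import *
s=manip.get_state();print(s["tcp_pos"],s["contact_force"],s["ft_torque"])
E
```

```text
[0.55031116 0.01582721 0.08917595] [ 0.61475716 -0.35139253 -1.64279832] [-0.12240948  0.65428911  0.02451222]
```

servo_tool:
  deltas:
    - [0,0,0,0,0,-1,-0.2]
    - [0,0,0,0,0,-1,-0.2]

```text
t: 24.9
tcp_pos: [0.5507, 0.0159, 0.0888]
tool_rot: [0.844, 0.066, 0.531, -0.042]
contact_force: [0.1, -0.4, 0.8]
width: 0.0582
finger_force: 64.9
```

servo_tool:
  deltas:
    - [0,0,0,0,0,-0.7,-0.2]
    - [0,0,0,0,0,-0.7,-0.2]

```text
t: 25.15
tcp_pos: [0.551, 0.0159, 0.0887]
tool_rot: [0.843, 0.066, 0.532, -0.042]
contact_force: [-1.0, 0.7, 5.5]
width: 0.0579
finger_force: 65.2
```

servo_tool:
  deltas:
    - [0,0,0,0,0,0,-0.2]
    - [0,0,0,0,0,0.3,0.2]
    - [0,0,0,0,0,0.3,0.4]
    - [0,0,0,0,0,0.3,0.7]
    - [0,0,0,0,0,0.3,1]
    - [0,0,0,0,0,0.3,1]
    - [0,0,0,0,0,0.3,1]

```text
t: 26.02
tcp_pos: [0.5499, 0.0158, 0.0871]
tool_rot: [0.844, 0.066, 0.53, -0.042]
contact_force: [-0.5, -0.1, 0.9]
width: 0.0856
finger_force: 0.0
```

servo_tool:
  deltas:
    - [0,0,0,-4,-0.6,2,1]
    - [0,0,0,-18,-2.8,9,1]
    - [0,0,0,-36,-5.7,18,1]
    - [0,0,0,-55,-9,32,1]
    - [0,0,0,-65,-10,55,1]
    - [0,0,0,-70,-10,85,1]
    - [0,0,0,-75,-10,120,1]
    - [0,0,0,-75,-10,150,1]
    - [0,0,0,-75,-10,150,1]

```text
t: 27.15
tcp_pos: [0.4939, 0.0029, 0.2506]
tool_rot: [0.845, 0.068, 0.528, -0.041]
contact_force: [1.1, -0.7, -0.3]
width: 0.0856
finger_force: 0.0
```

```bash
python3 - <<'E'
from h import *
s=manip.get_state();print(s["t"],s["tcp_pos"],s["contact_force"],np.round(s["q"],2))
c=viewer.capture("scene");a=cv2.resize(c["color"][130:250,250:410,::-1],None,fx=5,fy=5,interpolation=cv2.INTER_CUBIC);cv2.imwrite("pics/fin.png",a)
m=np.array([.988,.156,0]);ly=np.array([-.156,.988,0]);th=np.radians(14.3)
for t in("bottom_edge","light","foot"):
    for r in viewer.tip_of(c,t)[:1]: print(t,r["confidence"],r["uv"])
B=np.array([.5745,.0195,.003]);u=np.array([0,0,1])*np.cos(th)-m*np.sin(th);n=-m*np.cos(th)-u*[0,0,0]-np.array([0,0,1])*np.sin(th)
print("pred corners",[proj(c,B-n*.016+u*h+ly*y).round(1) for h in(0,.14) for y in(-.03,.03)],"pred ctr",proj(c,B-n*.016+u*.07))
r=viewer.regions_of(c,"light")[0];print(r["bbox"],r["confidence"])
E
```

```text
27.15 [0.49389098 0.00288843 0.25056825] [ 1.0630434  -0.6510718  -0.32240391] [-0.42 -1.    2.58  0.85  0.72  0.58]
bottom_edge 0.83 [335.0, 216.7]
light 0.81 [335.1, 195.3]
pred corners [array([325.3, 214.6]), array([343.4, 214.9]), array([326.1, 174.7]), array([345., 175.])] pred ctr [334.95298873 195.22030401]
[327.3, 174.6, 13.4, 40.9] 0.88
```

View pics/fin.png

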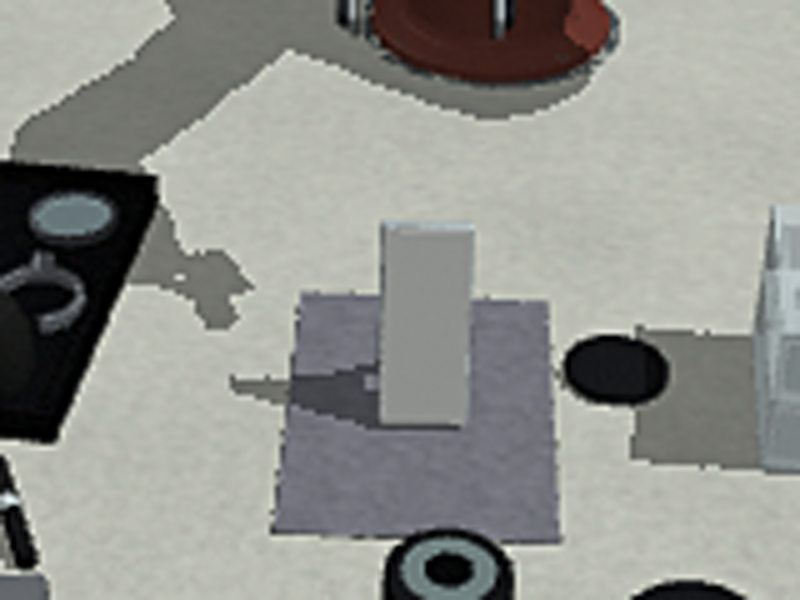

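The light stands leaning on its stand. Its face (crop 380-475, 222-428) matches the predicted corners to about a pixel, the lens has not moved, and the arm is clear. I'll hand in.

```bash
python3 -c "
from bench import manip
print(manip.finish_job())"
```

```text
the job is handed in; nothing more can be done
None
```

The light now stands on the mat, leaning back on its fully opened kickstand with its white face towards the lens; the job was handed in at about 27 s, with no verdict returned.

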